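# Ease the sagging bolt off the cutter's guard gate and hold it ajar

### The arm

A 6-joint arm with a two-finger parallel gripper is mounted at the origin on the work surface. World frame = base frame: x ahead of the robot, y to its left, z up, the work surface at z = 0. Lengths are in m, angles in rad, forces in N, time in s.
With the tool pointing down it reaches from about 0.325 to 0.85 m from the base axis. Payload 15.5 kg.
Tool frame: the origin (TCP) lies midway between the tips of the shut fingers; the grasp point (between the pads) lies 19 mm behind it (manip.grip_depth is the distance from the TCP to the grasp point, in m); z points along the fingers, y is the line along which they close (so a half turn about z gives the same grasp; the last joint's range is limited). The gripper opens to 91 mm and grips with 3 to 60 N. Pads are 32 mm wide; open, the fingers measure 118 mm over their backs; the gripper's body (76 mm by 178 mm) begins 60 mm behind the grasp point.
Start: joints at [1.254, 0.494, 1.345, -0, 1.302, -0.096], TCP at [0.137, 0.61, 0.182] pointing down, gripper open.
Joint ranges: [-2.91, 2.91], [-0.82, 2.16], [0.22, 2.67], [-1.22, 4.37], [0.12, 2.79], [-3.08, 3.08]. Speed limits (rad/s): [1.89, 1.89, 2.57, 3.01, 3.01, 3.01].

### API

Orientations are given as a unit quaternion [x, y, z, w].
In Python, from plant import manip gives the robot as it stands.
- The arm moves only by the tool shift_gripper, called as a command line: name --argument value ..., lists and objects as JSON in quotes. Schema: {"type":"object","properties":{"increments":{"type":"string"},"jaw":{"type":"number"},"only":{"type":"string"},"quiet":{"type":"boolean"},"lines":{"type":"string"}},"required":["increments"],"additionalProperties":false}. increments is a string of 1 to 8 rows, parted by semicolons, with the numbers parted by commas; each row has 6 numbers: dx, dy, dz in mm, then a rotation vector rx, ry, rz in rad; each row is the pose to reach, as a shift and turn from the pose commanded when the call began, along the tool's axes at that moment; what a row does not reach only later rows make up. A row lasts 1/10 s, in which the tool goes at most 0.05 m and 0.15 rad, less where a joint would pass 70% of its speed; a pose out of reach is approached as far as the arm can. jaw is the finger opening in m, set as the call begins (left out keeps the last). The fingers move at their own pace and stop on an object; the grip force is fixed at half the most. Time passes only in rows, so rows that do not move let the fingers close. The tool returns the time, the measured TCP pose, the force, the opening and the grip force at its end. only (a regular expression) keeps the lines of the reply that match it, lines (a string "A,B") keeps lines A to B, and quiet returns only ok. Input that does not fit is refused with a message, and nothing moves.
- manip.get_obs(): the state, without advancing time (a new reading comes with each control period).
- manip.capture(name): name is "scene" or "top"; returns a dict with "color" (420x560x3 uint8, red, green, blue), "fx", "fy", "cx", "cy" (pixels), "distortion" ([k1, k2, p1, p2, k3] as OpenCV has them; the pictures are not rectified), "pose" (4x4, takes a point from camera to world coordinates). Camera axes: x right, y down, z forward; pixel columns grow to the right and rows downward; lengths in m; the calibration is good to about 2 mm. A picture is of the moment at which its call begins. There is no depth.
- manip.job_done(): hands the job in; it is judged then, once.
The state is a dict: "clock": time; "qpos": joint angles; "joint_vel": joint speeds; "joint_torque": joint torques, N m; "position": TCP position; "tool_rot": TCP orientation; "wrist_force": force on the tool from outside, world axes, zero at the start; "torque": the same for the moment, N m; "finger_gap": finger opening in m; "gripper_force": force on a finger pad.
Only numpy, scipy, OpenCV 4.12 (cv2) and the standard library are available. Lean on these libraries where they do the work, as an engineer would, in place of code of your own. Each camera call takes 0.05 s, during which the arm holds its last target. There are 200 camera calls.

### The job

Open the mesh guard gate of the sweet cutter so that the blades behind it can be brushed: its barrel bolt sags, so lift the bolt by its knob over the bent-up lip of the keeper while you draw it back clear of the keeper, without forcing it against the keeper. Then swing the gate towards you until its free stile stands about ten centimetres out from the closed position, and finish while still holding the sprung gate there, bolt drawn. Leave everything else on the table alone.

Things in the scene. Friction and masses are not known exactly. Their poses are not given: they have to be found in the camera images.
- cutter: the slab cutter with its guard, fixed to the table. Origin on the table under the middle of the closed gate; x points from the gate back into the machine (away from the robot), y to the hinge post on the left, z up. Two 30 mm square posts, 241 mm tall, at y = +200 mm (hinge) and -200 mm (keeper). Behind the gate, from x = +20 mm, the machine is at most 200 mm tall.
- gate_hinge (a point): a point on the upright hinge axis of the gate, 195 mm above the table, at x = 0, y = +180 mm in the cutter's frame
- gate (a joint): gate angle in rad: 0 closed, grows as the free stile swings towards the robot (clockwise from above, about gate_hinge), up to 1.6. A spring shuts it from any angle: 0.4 N m when closed and 0.8 N m more per rad (about 2.5 N at the knob at 0.3 rad). Free stile 358 mm from the hinge axis: 0.28 rad sets it 100 mm out.
- leaf: the gate itself with the bolt it carries: steel tube frame with wire mesh, 358 mm wide, 20 mm thick, from 18 to 207 mm above the table, 0.8 kg. Origin on the hinge axis at 195 mm height, axes as the cutter's when closed; turns with the gate.
- bolt_knob (a point): centre of the bolt's knob: steel cylinder 22 mm across, 26 mm long, axis square out from the gate's front (the leaf's x axis), on an 8 mm stem. 44 mm in front of the rod's axis, 78 mm in front of the gate's middle plane; along the gate 305 mm from the hinge axis with the bolt shot, 260 mm drawn. Sagged: 186 mm above the table. 30 mm free on both sides along the gate, open above and below.
- bolt (a joint): how far the barrel bolt is drawn in m: 0 shot into the keeper, 0.045 its stop. It slides along its rod towards the hinge post (cutter's +y when closed); friction about 2 N, it stays where it is left. Without lifting, the collar catches the lip after 4 to 5 mm (force on the keeper: stop pulling); from 0.025 on the nose is out of the keeper.
- bolt_lift (a joint): tilt of the bolt in rad about its rear strap, 90 mm from the shot knob towards the hinge: 0 fully sagged (it drops there by its own weight unless held), 0.10 rod level, 0.12 its limit. With the bolt shot the knob rises 9 mm from sagged to level, 10.8 mm at most; the collar clears the lip once the knob has risen 5 mm (0.055 rad).
- bolt_collar (a point): centre of the steel collar on the nose of the bolt, 30 mm across and 8 mm thick, on the 12 mm rod, 72 mm beyond the knob towards the keeper; it hangs behind the keeper's lip
- keeper: the steel keeper on the front of the right-hand post: a channel open at the top, 44 x 36 mm and 48 mm high. Origin in the middle of its floor, 159 mm above the table, axes as the cutter's. Its front wall holds the bolt, and so the gate, until the bolt is drawn.
- keeper_lip (a point): middle of the top edge of the keeper's bent-up entrance lip, 14 mm above its floor, 173 mm above the table; the sagging collar's underside hangs about 9 mm below this edge, behind it
- shaker: bystander: aluminium starch shaker tin, 72 mm across, 115 mm tall, standing; origin at the centre of its underside
- syrup: bystander: amber bottle, 60 mm across, 190 mm tall, standing; origin at the centre of its underside
- nut_jar: bystander: green glass jar with steel cap, 80 mm across, 110 mm tall, standing; origin at the centre of its underside
- scraper: bystander: bench scraper lying flat, 90 x 130 mm steel blade with a 20 mm wooden grip; origin near the grip, underside
- brush: bystander: hand brush lying flat; origin at the centre of its underside
- tray: bystander: steel tray of sweets, 160 x 220 mm, 25 mm high; origin at the centre of its underside
- scoop: bystander: aluminium scoop, bowl 76 mm across and 30 mm high, 130 mm handle; origin under the bowl

How it is judged:
On the way, in this order (a step that is already met when the one before it is completed fails the run):
1. the bolt is lifted over the lip and drawn out of the keeper (value of joint bolt above 0.025 m), for 0.1 s.
2. the gate is swung ajar, bolt drawn (value of joint gate between 0.18 and 0.42 rad and value of joint bolt above 0.025 m), for 0.3 s.
At the end, for the whole second after the job is handed in: The fingers hold the gate (by its bolt or frame, over 1 N of contact) still at 0.18 to 0.42 rad, that is with its free stile about 65 to 145 mm out from the closed position, the bolt drawn more than 25 mm and nothing touching the keeper (all of step 2 and velocity of joint gate between -0.08 and 0.08 rad/s and contact force between the fingers and leaf above 1 N and contact force between keeper and anything else below 0.5 N); the arm keeps its last pose, push and grip.
It fails at once if the keeper is forced: more than 40 N on it (contact force between keeper and anything else above 40 N).
It fails at once if a bystander on the table is knocked: moved more than 4 cm (distance of any of shaker, syrup, nut_jar, scraper, brush, tray, scoop from where it was at the start of the episode above 0.04 m).
It also fails if it takes over 32 s, if anything falls off the work surface, if the arm or the gripper's body presses on something with over 40 N, if the wrist force passes 120 N, or if a joint passes its speed limit or range.

## Working session

There is one attempt and no reset: what is moved stays moved. The work goes in short steps, Python scripts to look and compute and a tool call to move; the robot and the scene stay as the last step left them, time stands still between calls to the robot, and variables do not carry over. Pictures are saved under pics/ and viewed, at most 10 in all, crops included, and the job is handed in when it is done.

```bash
ls; mkdir -p pics; python3 - <<'E'
from plant import manip
import cv2
for n in ("scene","top"):
    c=manip.capture(n); cv2.imwrite(f"pics/{n}0.png",c["color"][:,:,::-1])
    print(n,c["fx"],c["fy"],c["cx"],c["cy"],c["distortion"]); print(c["pose"])
o=manip.get_obs(); print(o)
E
```

```text
pics
plant.py
scene 409.4379625361052 409.4379625361052 280.266358409415 203.5546780556538 [0.02406944 0.         0.         0.         0.        ]
[[ 0.60233146  0.43758567 -0.66761935  1.26819369]
 [ 0.79807804 -0.34727949  0.4924108  -0.51459476]
 [-0.0163786  -0.82940686 -0.55840488  0.76501367]
 [ 0.          0.          0.          1.        ]]
top 518.9610551787273 518.9610551787273 274.8038457926365 213.6305938783149 [-0.16617323  0.          0.          0.          0.        ]
[[ 1.72258159e-02 -9.87589636e-01  1.56108880e-01  2.67388150e-01]
 [-9.99851151e-01 -1.68625137e-02  3.65134996e-03  5.79676602e-02]
 [-9.73647262e-04 -1.56148541e-01 -9.87733104e-01  1.76145495e+00]
 [ 0.00000000e+00  0.00000000e+00  0.00000000e+00  1.00000000e+00]]
{'clock': 0.1, 'qpos': array([ 1.25349670e+00,  4.94168206e-01,  1.34604439e+00,  5.23848077e-06,
        1.30249676e+00, -9.54903611e-02]), 'joint_vel': array([ 0.00123852, -0.0017968 , -0.00062374, -0.0018169 , -0.00046839,
       -0.00014734]), 'joint_torque': array([ 3.88095476e-03, -8.80244064e+01, -3.82544410e+01,  7.11470610e-02,
        4.80886968e-02,  3.72548686e-05]), 'position': array([0.1373714 , 0.60934186, 0.18147698]), 'tool_rot': array([ 1.10678095e-01,  9.93856150e-01, -5.45983320e-04, -1.16895998e-04]), 'wrist_force': array([-0.34101638, -0.64696787, -0.78499122]), 'torque': array([-0.01708587,  0.02271496,  0.00380736]), 'gripper_force': 0.0, 'finger_gap': 0.0914931773025822}
```

View pics/scene0.png

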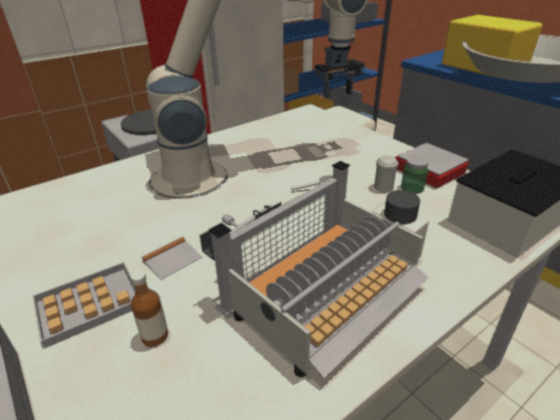

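View pics/top0.png

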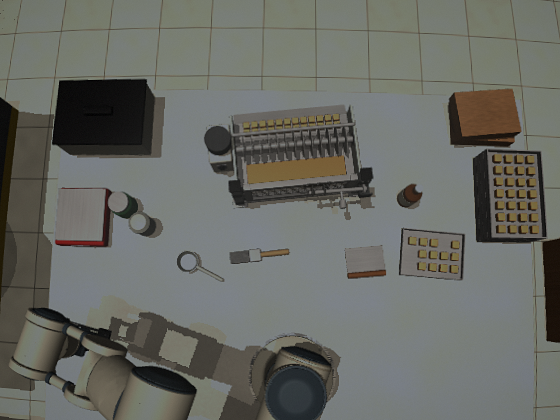

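Scene view shows the machine from behind, with post tops at about (222,232) and (340,167). In the top view the post caps are at about (236,186) and (366,174), and the bolt and knob at about (343,203). I'll zoom in on both.

```bash
python3 - <<'E'
import cv2
t=cv2.imread("pics/top0.png")[160:230,220:385]; s=cv2.imread("pics/scene0.png")[150:270,190:360]
cv2.imwrite("pics/t1.png",cv2.convertScaleAbs(cv2.resize(t,None,fx=4.8,fy=4.8,interpolation=cv2.INTER_CUBIC),alpha=1.8))
cv2.imwrite("pics/s1.png",cv2.convertScaleAbs(cv2.resize(s,None,fx=4.7,fy=4.7,interpolation=cv2.INTER_CUBIC),alpha=1.5))
E
```

```text
(no output)
```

View pics/t1.png

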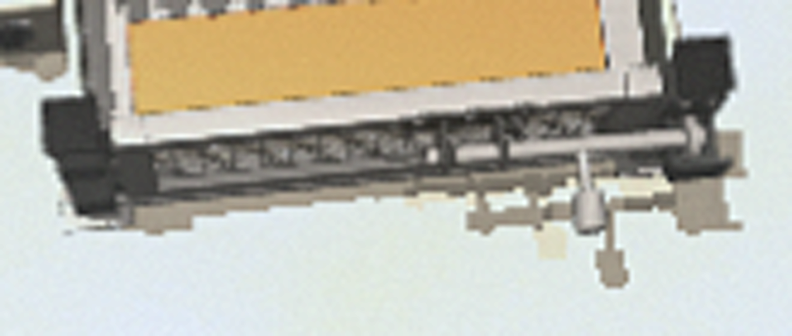

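View pics/s1.png

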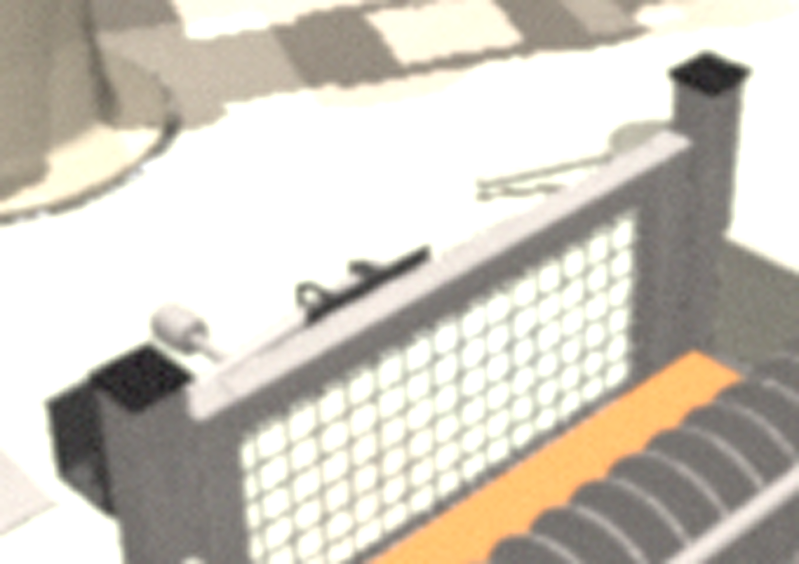

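The top crop shows the cap tops at (70,122) and (705,65) and the knob at (590,210). The scene crop shows the knob at (181,328) and the caps at (143,378) for the keeper post and (710,73) for the hinge post. Next: triangulate.

```bash
cat > h.py <<'E'
import numpy as np, cv2, json
from plant import manip
def ray(c,p):
    K=np.array([[c["fx"],0,c["cx"]],[0,c["fy"],c["cy"]],[0,0,1]])
    n=cv2.undistortPoints(np.array([[p]],float),K,np.array(c["distortion"]))[0,0]
    T=np.array(c["pose"]); d=T[:3,:3]@np.r_[n,1]; return T[:3,3],d/np.linalg.norm(d)
def onz(c,p,z): o,d=ray(c,p); return o+d*(z-o[2])/d[2]
def tri(a,b):
    (o,d),(q,e)=a,b; s=np.linalg.lstsq(np.c_[d,-e],q-o,rcond=None)[0]
    A=o+d*s[0];B=q+e*s[1]; return (A+B)/2,np.linalg.norm(A-B)
E
python3 - <<'E'
from h import *
t=manip.capture("top"); s=manip.capture("scene"); np.set_printoptions(precision=4,suppress=True)
T=lambda u,v:(220+(u+.5)/4.8-.5,160+(v+.5)/4.8-.5); S=lambda u,v:(190+(u+.5)/4.7-.5,150+(v+.5)/4.7-.5)
H,K=[tri(ray(t,T(*a)),ray(s,S(*b))) for a,b in (((70,122),(710,73)),((705,65),(143,378)))]
print(H,K,np.linalg.norm(H[0]-K[0]))
h=onz(t,T(70,122),.241);k=onz(t,T(705,65),.241)
h2=onz(s,S(710,73),.241);k2=onz(s,S(143,378),.241)
print(h,k,np.linalg.norm(h-k),h2,k2,np.linalg.norm(h2-k2))
print("knob",tri(ray(t,T(590,210)),ray(s,S(181,328))),onz(t,T(590,210),.186))
for A,B in((h,k),(h2,k2),(H[0],K[0])):
    y=(A-B)[:2];y/=np.linalg.norm(y);x=np.array([y[1],-y[0]]);m=(A+B)[:2]/2
    print("mid",m,"xax",x,"yaw",np.arctan2(x[1],x[0]),"knob pred",m+x*-.078+y*(.18-.305))
o=manip.get_obs();print(o["clock"],o["position"],o["tool_rot"],o["wrist_force"])
E
```

```text
(array([0.5926, 0.1866, 0.2384]), np.float64(0.001110964799310301)) (array([ 0.6377, -0.2107,  0.2376]), np.float64(0.0027182810354935516)) 0.39981076396346316
[0.5924 0.1868 0.241 ] [ 0.6363 -0.2113  0.241 ] 0.40047731708638606 [0.5958 0.1825 0.241 ] [ 0.6425 -0.2115  0.241 ] 0.39674763336143376
knob (array([ 0.5524, -0.1442,  0.1864]), np.float64(0.0016762711918410188)) [ 0.5521 -0.145   0.186 ]
mid [ 0.6143 -0.0122] xax [0.994  0.1095] yaw 0.10971553289501683 knob pred [ 0.5505 -0.145 ]
mid [ 0.6191 -0.0145] xax [0.993  0.1177] yaw 0.11799284305472021 knob pred [ 0.5564 -0.1478]
mid [ 0.6152 -0.012 ] xax [0.9936 0.1128] yaw 0.11305446861911124 knob pred [ 0.5518 -0.145 ]
0.2 [0.1374 0.6095 0.1816] [ 0.1107  0.9939 -0.0004 -0.0001] [-0.2608  0.0446 -0.3341]
```

```bash
cat >> h.py <<'E'
from scipy.spatial.transform import Rotation as Ro
np.set_printoptions(precision=4,suppress=True)
YAW=.112; X=np.array([np.cos(YAW),np.sin(YAW),0]); Y=np.array([-X[1],X[0],0])
KN=np.array([.552,-.145,.186]); MID=np.array([.6152,-.0122,0]); HG=MID+.18*Y
def go(p,yaw):
    o=manip.get_obs(); R=Ro.from_quat(o["tool_rot"]); x=np.array([np.cos(yaw),np.sin(yaw),0]); y=np.array([-x[1],x[0],0])
    G=Ro.from_matrix(np.c_[-x,y,[0,0,-1]])
    print("shift",R.inv().apply(np.array(p)-o["position"]),"turn",(R.inv()*G).as_rotvec())
def st():
    o=manip.get_obs(); p=o["position"]; print(o["clock"],p,"gap",o["finger_gap"],"gf",o["gripper_force"],"wf",o["wrist_force"])
    return o
E
python3 -c "
from h import *
st();go([KN[0],KN[1],.30],YAW)"
```

```text
0.2 [0.1374 0.6095 0.1816] gap 0.09097809601890121 gf 0.0 wf [-0.2608  0.0446 -0.3341]
shift [-0.5704 -0.6449 -0.1179] turn [-0.0007 -0.0002 -0.3338]
```
First up 0.15 (3 rows of 0.05), then 0.86 m total at 0.05 = 17+ rows. Direction unit (-.663,-.749). Rows are clipped to 0.05 per row and later rows make up: so I could give the final pose repeated 8 times? "what a row does not reach only later rows make up" — fine. J1 rate: 0.5m/s /0.45 = 1.1 rad/s OK.

The rows are not in the units I measure in: shifts go in mm. I convert before sending: -0.15 m is -150, -0.14 m is -140.

shift_gripper --increments "0,0,-50,0,0,0;0,0,-100,0,0,0;-30,-35,-120,0,0,-0.06;-60,-70,-120,0,0,-0.12;-90,-105,-120,0,0,-0.18;-120,-140,-120,0,0,-0.24;-150,-175,-120,0,0,-0.3;-180,-210,-120,0,0,-0.334" --jaw 0.05

```text
clock: 1.0
position: [0.2672, 0.3635, 0.302]
tool_rot: [-0.057, 0.998, 0.0, 0.0]
wrist_force: [1.4, -0.2, 0.3]
finger_gap: 0.0502
gripper_force: 0.0
```

shift_gripper --increments "-20,-45,0,0,0,0;-40,-90,0,0,0,0;-60,-135,0,0,0,0;-80,-180,0,0,0,0;-100,-220,0,0,0,0;-120,-260,0,0,0,0;-120,-300,0,0,0,0;-120,-300,0,0,0,0"

```text
clock: 1.8
position: [0.4204, 0.0768, 0.3018]
tool_rot: [-0.054, 0.999, -0.001, -0.0]
wrist_force: [-0.7, 0.3, -0.2]
finger_gap: 0.0502
gripper_force: 0.0
```

```bash
python3 -c "
from h import *
st();go([KN[0],KN[1],.30],YAW)"
```

```text
1.8 [0.4204 0.0768 0.3018] gap 0.05016607862811228 gf 0.0 wf [-0.7222  0.2614 -0.1701]
shift [-0.107  -0.2346  0.002 ] turn [-0.0011 -0.0004 -0.0042]
```

Converted, -0.235 m is -235, -0.22 m is -220.

shift_gripper --increments "-20,-44,0,0,0,0;-40,-88,0,0,0,0;-60,-132,0,0,0,0;-80,-176,0,0,0,0;-100,-220,0,0,0,0;-107,-235,0,0,0,-0.004;-107,-235,0,0,0,-0.004;-107,-235,0,0,0,-0.004"

```text
clock: 2.6
position: [0.552, -0.14, 0.3018]
tool_rot: [-0.058, 0.998, 0.0, -0.0]
wrist_force: [0.4, 0.5, -0.3]
finger_gap: 0.0496
gripper_force: 0.0
```

```bash
python3 - <<'E'
from h import *
st();go([KN[0],KN[1],.167],YAW)
for n,a,b,c,d in (("top",150,230,270,400),("scene",130,260,150,330)):
    im=manip.capture(n)["color"][a:b,c:d,::-1]; im=cv2.resize(im,(390*130//130,240) if n=="top" else (360,260),interpolation=cv2.INTER_CUBIC)
    im=cv2.convertScaleAbs(im,alpha=1.6); (globals().__setitem__(n,im))
w=800;m=np.zeros((500,400,3),np.uint8);m[:240,:390]=top;m[240:,:360]=scene;cv2.imwrite("pics/hover.png",m)
E
```

```text
2.6 [ 0.552  -0.14    0.3018] gap 0.049640919058876645 gf 0.0 wf [ 0.36    0.5402 -0.3198]
shift [ 0.0005 -0.005   0.1348] turn [ 0.0007 -0.0006  0.0042]
```

View pics/hover.png

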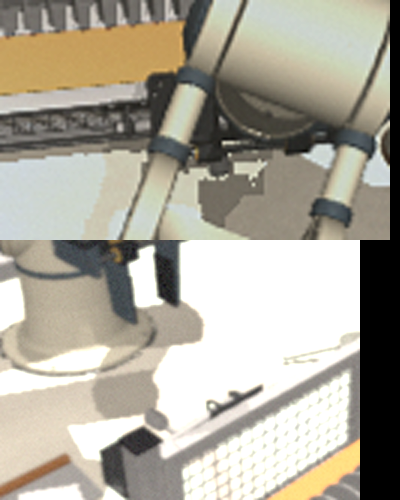

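The top view is hidden by the arm. In the scene view the open fingers are above the knob, which is at about (157,418). Next: descend partway and settle.

Converted, 0.08 m is 80, 0.06 m is 60.

shift_gripper --increments "0,-2,30,0,0,0;0,-2,60,0,0,0;0,-2,80,0,0,0;0,-2,80,0,0,0;0,-2,80,0,0,0"

```text
clock: 3.2
position: [0.5526, -0.1422, 0.223]
tool_rot: [-0.059, 0.998, -0.0, 0.0]
wrist_force: [-0.5, 0.7, -0.1]
finger_gap: 0.0503
gripper_force: 0.0
```

```bash
python3 -c "
from h import *
st();go([KN[0],KN[1],.167],YAW)"
```

```text
3.2 [ 0.5526 -0.1422  0.223 ] gap 0.05033170431319882 gf 0.0 wf [-0.5162  0.6708 -0.0992]
shift [ 0.001  -0.0027  0.056 ] turn [-0.0001  0.0004  0.0051]
```

shift_gripper --increments "1,-3,10,0,0,0.005;1,-3,25,0,0,0.005;1,-3,40,0,0,0.005;1,-3,50,0,0,0.005;1,-3,56,0,0,0.005;1,-3,56,0,0,0.005;1,-3,56,0,0,0.005"

```text
clock: 3.9
position: [0.5523, -0.1462, 0.1665]
tool_rot: [-0.056, 0.998, -0.0, 0.0]
wrist_force: [-0.1, 0.3, -0.8]
finger_gap: 0.0503
gripper_force: 0.0
```

```bash
python3 - <<'E'
from h import *
st();go([KN[0],KN[1],.167],YAW)
im=manip.capture("scene")["color"][150:260,170:300,::-1]
cv2.imwrite("pics/down.png",cv2.convertScaleAbs(cv2.resize(im,None,fx=5,fy=5,interpolation=cv2.INTER_CUBIC),alpha=1.5))
E
```

```text
3.9 [ 0.5523 -0.1462  0.1665] gap 0.05031601356665368 gf 0.0 wf [-0.0648  0.2931 -0.8338]
shift [ 0.0001  0.0012 -0.0005] turn [-0.0003  0.0006 -0.0008]
```

View pics/down.png

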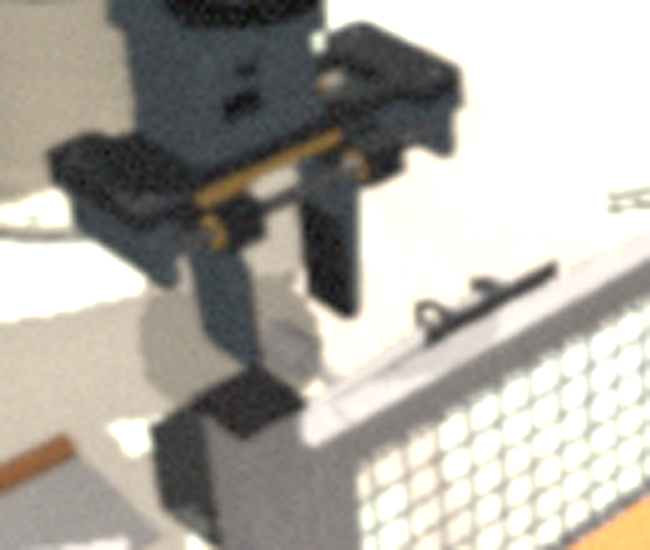

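The knob, at about (290,345), sits between the fingers, so I'll close.

shift_gripper --increments "0,1,0,0,0,0;0,1,0,0,0,0;0,1,0,0,0,0;0,1,0,0,0,0;0,1,0,0,0,0;0,1,0,0,0,0" --jaw 0.015

```text
clock: 4.55
position: [0.5518, -0.1451, 0.166]
tool_rot: [-0.056, 0.998, 0.0, -0.0]
wrist_force: [0.0, 0.6, 0.6]
finger_gap: 0.015
gripper_force: 0.0
```

```bash
python3 -c "
from h import *
st()"
```

```text
4.55 [ 0.5518 -0.1451  0.166 ] gap 0.014973509346826498 gf 0.0 wf [0.0304 0.5933 0.6385]
```

```bash
python3 - <<'E'
from h import *
ims=[]
for n,a,c in (("scene",150,170),("top",150,270)):
    im=manip.capture(n)["color"][a:a+110,c:c+130,::-1]
    ims.append(cv2.convertScaleAbs(cv2.resize(im,None,fx=3,fy=5,interpolation=cv2.INTER_CUBIC) if 0 else cv2.resize(im,(400,338),interpolation=cv2.INTER_CUBIC),alpha=1.6))
cv2.imwrite("pics/closed.png",np.hstack(ims))
E
```

```text
(no output)
```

View pics/closed.png

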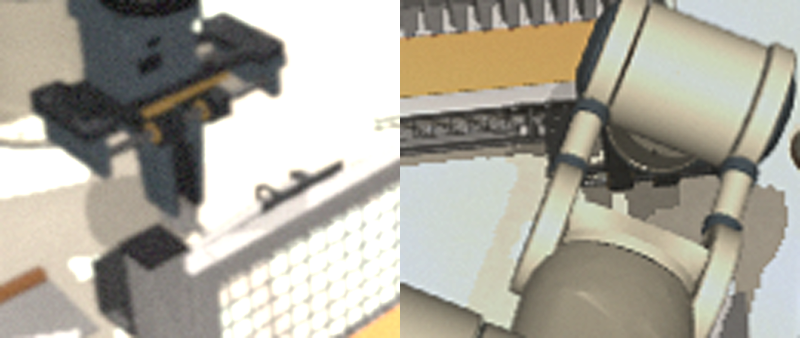

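The fingers shut without catching the knob. I'll compare where the fingertips appear with where the TCP should project.

```bash
python3 - <<'E'
from h import *
o=st(); print(manip.grip_depth)
c=manip.capture("scene")
T=np.linalg.inv(c["pose"]);K=np.array([[c["fx"],0,c["cx"]],[0,c["fy"],c["cy"]],[0,0,1]])
def pj(p): return cv2.projectPoints(np.array([p],float),cv2.Rodrigues(T[:3,:3])[0],T[:3,3],K,np.array(c["distortion"]))[0][0,0]
for n,p in (("tcp",o["position"]),("grasp",o["position"]+[0,0,.019]),("knob",KN)): 
    q=pj(p); print(n,q,"crop8",(q-[190,170])*8)
im=c["color"][170:240,190:280,::-1]
cv2.imwrite("pics/c2.png",cv2.convertScaleAbs(cv2.resize(im,None,fx=8,fy=8,interpolation=cv2.INTER_CUBIC),alpha=1.6))
E
```

```text
4.65 [ 0.5518 -0.1451  0.166 ] gap 0.014651210384733916 gf 0.0 wf [ 0.3993 -0.6127  0.0077]
0.0188
tcp [228.0669 226.2135] crop8 [304.5351 449.7079]
grasp [227.3759 219.8978] crop8 [299.0072 399.1825]
knob [227.3963 219.5856] crop8 [299.1707 396.685 ]
```

View pics/c2.png

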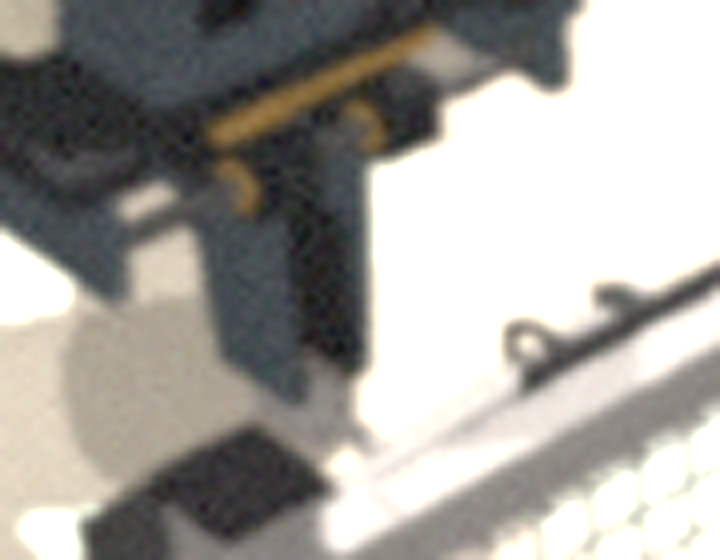

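```bash
cat >> h.py <<'E'
def pj(c,p):
    T=np.linalg.inv(c["pose"]);K=np.array([[c["fx"],0,c["cx"]],[0,c["fy"],c["cy"]],[0,0,1]])
    return cv2.projectPoints(np.array(p,float).reshape(-1,3),cv2.Rodrigues(T[:3,:3])[0],T[:3,3],K,np.array(c["distortion"]))[0][:,0]
E
python3 - <<'E'
from h import *
c=manip.capture("scene")
def tips(p,g,f):
    p=np.array(p); return pj(c,[p+sx*.016*X+sy*Y*g+[0,0,dz] for dz in (0,.03) for sy in (-1,1) for sx in (-1,1)])
a=tips([.552,-.140,.302],.025+.0135,0); print("hover x2 crop\n",(a-[150,130])*2+[0,240])
a=tips([.5523,-.1462,.1665],.025+.0135,0); print("down x5 crop\n",(a-[170,150])*5)
a=tips([.5518,-.1451,.166],.0075+.0135,0); print("c2 x8 crop\n",(a-[190,170])*8)
E
```

```text
hover x2 crop
 [[112.8813 341.4727]
 [129.95   352.1552]
 [167.7264 317.4766]
 [185.1243 327.1594]
 [109.6384 317.7557]
 [126.9683 328.1218]
 [165.6209 294.4336]
 [183.2965 303.8104]]
down x5 crop
 [[204.1362 401.4488]
 [244.0073 431.1246]
 [330.6541 335.1106]
 [371.2142 362.2169]
 [197.0767 350.9295]
 [237.5146 380.0926]
 [325.9923 285.6921]
 [367.1508 312.2869]]
c2 x8 crop
 [[216.7354 456.5299]
 [280.791  502.9554]
 [326.925  398.7415]
 [391.5768 442.9322]
 [206.4244 376.1827]
 [271.3999 421.789 ]
 [318.6977 319.3535]
 [384.2967 362.7261]]
```

In the scene view the fingertips sit about 35 mm higher than the reported TCP. The sideways residual is close to zero, and this fits closing just above the knob's top at 197 mm. I'll reopen, lower in steps while watching the force, and look again.

Converted, 0.02 m is 20, 0.014 m is 14.

shift_gripper --increments "0,0,0,0,0,0;0,0,0,0,0,0;0,0,0,0,0,0;0,0,8,0,0,0;0,0,14,0,0,0;0,0,20,0,0,0;0,0,20,0,0,0" --jaw 0.05

```text
clock: 5.45
position: [0.5512, -0.1448, 0.1448]
tool_rot: [-0.056, 0.998, 0.0, -0.001]
wrist_force: [-0.1, -0.6, -0.2]
finger_gap: 0.0503
gripper_force: 0.0
```

shift_gripper --increments "0,0,5,0,0,0;0,0,10,0,0,0;0,0,14,0,0,0;0,0,14,0,0,0;0,0,14,0,0,0"

```text
clock: 5.95
position: [0.5518, -0.1451, 0.132]
tool_rot: [-0.056, 0.998, 0.0, -0.0]
wrist_force: [1.4, -0.6, 0.3]
finger_gap: 0.0503
gripper_force: 0.0
```

```bash
python3 - <<'E'
from h import *
st()
c=manip.capture("scene"); im=c["color"][150:250,180:280,::-1]
cv2.imwrite("pics/d2.png",cv2.convertScaleAbs(cv2.resize(im,None,fx=6,fy=6,interpolation=cv2.INTER_CUBIC),alpha=1.6))
E
```

```text
5.95 [ 0.5518 -0.1451  0.132 ] gap 0.050280268347632946 gf 0.0 wf [ 1.3644 -0.5873  0.3416]
```

View pics/d2.png

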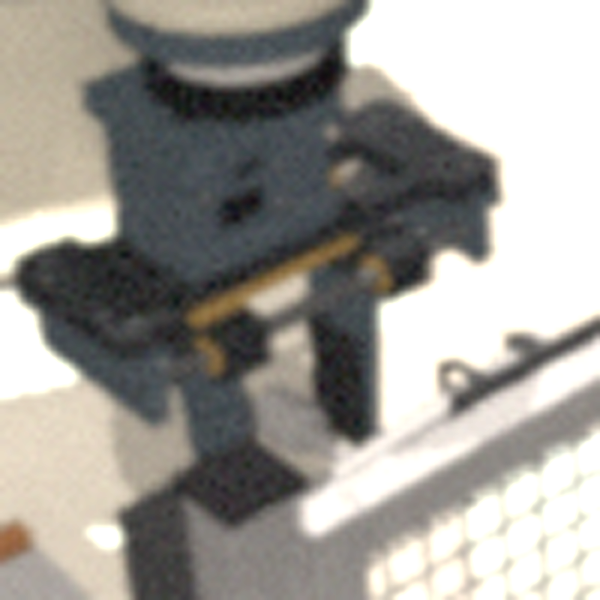

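The knob, at about (290,425), is now between the fingers, whose tips reach below it; there is no contact force yet. Closing.

shift_gripper --increments "0,0,0,0,0,0;0,0,0,0,0,0;0,0,0,0,0,0;0,0,0,0,0,0;0,0,0,0,0,0;0,0,0,0,0,0" --jaw 0.012

```text
clock: 6.6
position: [0.5519, -0.1441, 0.132]
tool_rot: [-0.056, 0.998, 0.001, 0.0]
wrist_force: [0.7, 7.2, 1.5]
finger_gap: 0.0212
gripper_force: 30.0
```

```bash
python3 -c "
from h import *
o=st();print(o['torque'])"
```

```text
6.6 [ 0.5519 -0.1441  0.132 ] gap 0.02122030691800191 gf 30.000130534172058 wf [0.7322 7.2011 1.5481]
[ 1.3302 -0.181  -0.0675]
```

Gripped, with a 21 mm gap at 30 N. Lifting 8 mm.

shift_gripper --increments "0,1,-3,0,0,0;0,1,-6,0,0,0;0,1,-8,0,0,0;0,1,-8,0,0,0;0,1,-8,0,0,0"

```text
clock: 7.1
position: [0.5515, -0.1441, 0.1399]
tool_rot: [-0.056, 0.998, 0.0, -0.0]
wrist_force: [0.6, 1.1, -7.0]
finger_gap: 0.0213
gripper_force: 30.0
```

```bash
python3 -c "
from h import *
o=st();print(o['torque'])"
```

```text
7.1 [ 0.5515 -0.1441  0.1399] gap 0.02125619542064861 gf 29.99862849712372 wf [ 0.5552  1.1305 -7.0273]
[-0.2315  0.1085  0.0815]
```

Converted, 0.008 m is 8, 0.006 m is 6.

shift_gripper --increments "0,2,0,0,0,0;0,4,0,0,0,0;0,6,0,0,0,0;0,8,0,0,0,0;0,8,0,0,0,0"

```text
clock: 7.6
position: [0.5507, -0.1357, 0.14]
tool_rot: [-0.056, 0.998, 0.0, -0.0]
wrist_force: [-1.6, 1.2, -6.8]
finger_gap: 0.0214
gripper_force: 30.0
```

```bash
python3 -c "
from h import *
o=st();print(o['torque'])"
```

```text
7.6 [ 0.5507 -0.1357  0.14  ] gap 0.021366288961949167 gf 29.99872773885727 wf [-1.5904  1.2184 -6.8099]
[0.0032 0.2646 0.1091]
```

shift_gripper --increments "0,4,0,0,0,0;0,8,0,0,0,0;0,13,0,0,0,0;0,18,0,0,0,0;0,23,0,0,0,0;0,28,0,0,0,0;0,31,0,0,0,0;0,31,0,0,0,0"

```text
clock: 8.4
position: [0.5474, -0.1047, 0.1401]
tool_rot: [-0.056, 0.998, 0.0, 0.0]
wrist_force: [-1.6, 2.0, -2.7]
finger_gap: 0.0215
gripper_force: 30.0
```

```bash
python3 - <<'E'
from h import *
o=st();print(o['torque'])
# swing waypoints about hinge, tool axes
R=Ro.from_quat(o["tool_rot"]); r=o["position"]-HG; r[2]=0; print("in leaf",r@X,r@Y)
for a in np.arange(.04,.33,.04):
    d=Ro.from_rotvec([0,0,-a]); print(a,R.inv().apply(d.apply(r)-r),R.inv().apply([0,0,-a]))
E
```

```text
8.4 [ 0.5474 -0.1047  0.1401] gap 0.021548407792987483 gf 29.999672770500183 wf [-1.6322  1.9612 -2.6557]
[0.2511 0.4722 0.2147]
in leaf -0.07771645142225454 -0.26431485277781325
0.04 [ 0.0105  0.0033 -0.    ] [ 0.   -0.    0.04]
0.08 [ 0.0209  0.007  -0.    ] [ 0.   -0.    0.08]
0.12 [ 0.0311  0.0112 -0.    ] [ 0.   -0.    0.12]
0.16 [ 0.0411  0.0157 -0.    ] [ 0.     -0.0001  0.16  ]
0.2 [ 0.051   0.0207 -0.    ] [ 0.     -0.0001  0.2   ]
0.24000000000000002 [ 0.0606  0.026  -0.    ] [ 0.     -0.0001  0.24  ]
0.27999999999999997 [0.07   0.0317 0.    ] [ 0.     -0.0001  0.28  ]
0.32 [0.0792 0.0378 0.    ] [ 0.0001 -0.0001  0.32  ]
```

The bolt has followed about 39 mm without catching. Now I'll swing the gate.

shift_gripper --increments "5,1.6,0,0,0,0.02;10.5,3.3,0,0,0,0.04;15.7,5,0,0,0,0.06;20.9,7,0,0,0,0.08;26,9,0,0,0,0.1;31.1,11.2,0,0,0,0.12;31.1,11.2,0,0,0,0.12"

```text
clock: 9.1
position: [0.5145, -0.0976, 0.1401]
tool_rot: [0.005, 1.0, -0.0, -0.0]
wrist_force: [1.9, -2.5, -2.8]
finger_gap: 0.0216
gripper_force: 30.0
```

```bash
python3 -c "
from h import *
o=st();print(o['torque'])
r=o['position']-HG;print(np.arctan2(r[1],r[0]))"
```

```text
9.1 [ 0.5145 -0.0976  0.1401] gap 0.02155219003712179 gf 29.999891817569733 wf [ 1.8856 -2.4937 -2.8192]
[-0.072  -0.2671 -0.1077]
-1.8669668675464763
```

shift_gripper --increments "5,1.6,0,0,0,0.02;10.5,3.3,0,0,0,0.04;15.7,5,0,0,0,0.06;20.9,7,0,0,0,0.08;26,9,0,0,0,0.1;31.1,11.2,0,0,0,0.12;36.3,13.4,0,0,0,0.14;41.1,15.7,0,0,0,0.16"

```text
clock: 9.9
position: [0.4739, -0.0814, 0.1401]
tool_rot: [0.085, 0.996, -0.0, 0.0]
wrist_force: [1.4, -2.7, -2.0]
finger_gap: 0.0211
gripper_force: 30.0
```

shift_gripper --increments "0,0,0,0,0,0;0,0,0,0,0,0;0,0,0,0,0,0;0,0,0,0,0,0;0,0,0,0,0,0"

```text
clock: 10.4
position: [0.4745, -0.0816, 0.14]
tool_rot: [0.084, 0.996, 0.0, 0.0]
wrist_force: [2.0, -0.2, -1.5]
finger_gap: 0.0213
gripper_force: 30.0
```

```bash
python3 - <<'E'
from h import *
o=st()
c=[manip.capture(n)["color"][a:a+110,b:b+150,::-1] for n,a,b in (("scene",140,180),("top",140,225))]
cv2.imwrite("pics/end.png",np.hstack([cv2.convertScaleAbs(cv2.resize(i,(400,293),interpolation=cv2.INTER_CUBIC),alpha=1.6) for i in c]))
E
```

```text
10.4 [ 0.4745 -0.0816  0.14  ] gap 0.02129964452641521 gf 29.999691545963287 wf [ 2.0401 -0.2456 -1.4696]
```

View pics/end.png

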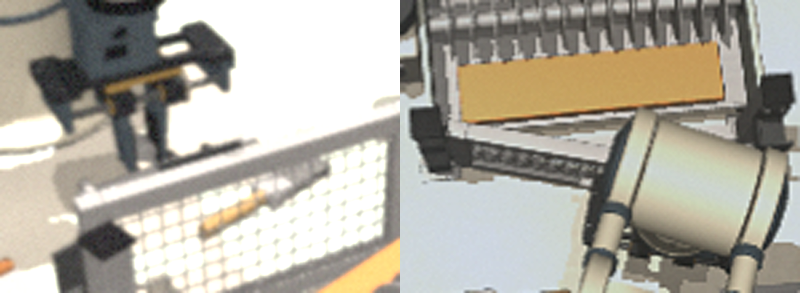

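The gate is swung ajar: in the top view it runs from the hinge post at (440,140) out to about (600,180). The fingers still hold the knob, and no bystander has moved. Handing in.

```bash
python3 -c "
from plant import manip
print(manip.job_done())"
```

```text
the job is handed in; nothing more can be done
None
```

I handed the job in with the gate swung about 0.28 rad (roughly 100 mm at the free stile), the bolt drawn about 39 mm and the fingers still gripping the knob at 30 N. The first grasp closed just above the knob because the fingertips sit about 35 mm higher than the reported TCP, so I lowered and re-gripped. The wrist force stayed under 8 N in every reading I took, and no verdict came back.

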